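# Change the groove pitch on a disc-cutting lathe

### The job

Reset the groove pitch on the lathe's gearbox: pull the black selector knob up until its index arm is clear of the notched collar, turn it to the notch nearest the one tall peg (the others are short), and push it back down until it is fully home in that notch. The notch is not exactly in line with its peg and must be found by feel, so be gentle and never ram or strain the arm against the collar. Let go of the knob at the end and leave the loose things on and beside the gearbox where they are.

Things in the scene. Friction and masses are not known exactly. Their poses are not given: they have to be found in the camera images.
- gearbox: white fixed box 160 x 220 x 80 mm (x, y, z) with a flat aluminium deck on top, 80 mm above the table; origin under its centre, x and y along its sides, z up. The selector's upright axis is the gearbox's own z axis.
- collar: fixed steel collar on the deck round the selector's axis, outer radius 40 mm, its crown (top) 12 mm above the deck; origin on the axis at deck height. One wide park gap towards the gearbox's +x, where the arm starts with about 12 degrees of play either way, and four narrow radial notches, 7.6 mm wide, 9 mm deep, over 40 degrees apart, one near each peg. Keep the force on it below 20 N.
- knob_grip (a point): point on the selector's axis at the height to grip the knob, 50 mm above the deck when home; x axis along the knob's bar and out along the index arm, z up. The knob is a black upright bar 46 mm long (x), 18 mm wide (y), 33 mm high; this point is 11 mm below its top. Grip it from above across its 18 mm width.
- index_tip (a point): top of the outer end of the flat steel index arm that sticks out under the knob, 48 mm from the axis; the arm is 6 mm wide, 7 mm high and turns and lifts with the knob. When home its underside is 9 mm below the collar's crown.
- pull (a joint): how far the selector is pulled up, m: 0 is fully home, 0.018 the upper stop; the arm clears the collar's crown above 0.009. It has no spring: it slides with a drag of about 4 N either way and stays where it is left. Pulled out, the knob turns freely (drag 0.03 N m), up to 1.75 rad either way from the gearbox's +x direction.
- peg_tall: the one tall aluminium peg on the deck, 12 mm in diameter, 24 mm high, about 59 mm from the selector's axis; marks the wanted notch, which lies several degrees (up to 8.5) to one side or the other of the peg's direction from the axis; its exact angle is not given. Origin at its foot. It may stand at any of the four peg places.
- peg_a: short aluminium peg, 8 mm in diameter, 9 mm high, on the deck about 59 mm from the axis; origin at its foot.
- peg_b: short aluminium peg, like peg_a.
- peg_c: short aluminium peg, like peg_a.
- stylus_weight: loose brass weight 26 mm in diameter, 22 mm high, standing on the gearbox deck; bystander; origin under its centre.
- stylus_case: loose clear flat case 50 x 35 x 16 mm on the table; bystander; origin under its centre.
- screwdriver: loose screwdriver 150 mm long on the table; bystander; origin under its middle.
- brush: loose brush 160 mm long on the table; bystander; origin under its middle.
- loupe: loose black loupe 36 mm in diameter, 44 mm high, on the table; bystander; origin under its centre.

How it is judged:
On the way, in this order (a step that is already met when the one before it is completed fails the run):
1. the selector is pulled up so that its arm is clear of the collar (value of joint pull above 0.0093 m), for 0.1 s.
2. with the arm above the notches, it is turned to the tall peg (value of joint pull above 0.007 m and horizontal distance between index_tip and peg_tall below 0.0225 m), for 0.1 s.
3. the selector is pushed home in the notch at the tall peg (value of joint pull below 0.0018 m and horizontal distance between index_tip and peg_tall below 0.021 m), for 0.2 s.
At the end, for the whole second after the job is handed in: the selector is fully home (pulled out less than 1.8 mm) in the notch at the tall peg, with the arm's tip within 21 mm of that peg's axis seen from above (all of step 3); the robot touches nothing.
It fails at once if more than 20 N on the collar: the arm is rammed or strained against it (contact force between collar and anything else above 20 N).
It fails at once if a loose bystander is moved by more than 30 mm (distance of any of stylus_weight, stylus_case, screwdriver, brush, loupe from where it was at the start of the episode above 0.03 m).
It also fails if it takes over 64 s, if anything falls off the work surface, if the arm or the gripper's body presses on something with over 40 N, if the wrist force passes 120 N, or if a joint passes its speed limit or range.

### The arm

A 7-joint arm with a two-finger parallel gripper is mounted at the origin on the work surface. World frame = base frame: x ahead of the robot, y to its left, z up, the work surface at z = 0. Lengths are in m, angles in rad, forces in N, time in s.
With the tool pointing down it reaches from about 0.35 to 0.9 m from the base axis. Payload 19.9 kg.
Tool frame: the origin (TCP) lies between the finger pads; the fingertips stand 11 mm ahead of it and the grasp point (between the pads) lies 8 mm behind it; z points along the fingers, y is the line along which they close (so a half turn about z gives the same grasp; the last joint's range is limited). The gripper opens to 85 mm and grips with 20 to 120 N. Pads are 22 mm wide; open, the fingers measure 114 mm over their backs; the gripper's body (76 mm by 85 mm) begins 54 mm behind the grasp point. The pads swing forward as they close: fully open they stand 13 mm farther back than shut.
Start: joints at [1.075, 0.417, -0.01, 1.614, 0.005, 1.111, -0.053], TCP at [0.275, -0.561, 0.215] pointing down, gripper open.
Joint ranges: [-2.81, 2.81], [-0.39, 2.02], [-1.27, 1.25], [0.06, 2.57], [-1.19, 4.33], [0.19, 2], [-2.82, 2.82]. Speed limits (rad/s): [1.89, 1.89, 2.39, 2.39, 3.01, 3.01, 3.01].

### API

Orientations are given as a rotation vector (axis times angle).
In Python, from rig import arm gives the robot as it stands.
- The arm moves only by the tool move_arm, never from a script. Its argument "commands" is a list of rows, each a list of 7 numbers: the turn, a rotation vector about the tool's x, y, z in rad, then the shift along the tool's x, y, z in cm, then the opening, from 0 (shut) to 1 (fully open). A call has 1 to 10 rows; each row is the pose to reach, as a shift and turn from the pose commanded when the call began, along the tool's axes at that moment; what a row does not reach only later rows make up. A row lasts 1/8 s, in which the tool goes at most 62.5 mm and 10.7 degrees, less where a joint would pass 70% of its speed; a pose out of reach is approached as far as the arm can. A call with a gripper value outside its range is refused whole. The fingers move at their own pace and stop on an object; "force" is the grip in N (left out, the last holds). Time passes only in rows, so rows that repeat a pose let the fingers close. It gives the time, the measured TCP pose, the force, the opening and the grip force at its end, in the units of the state.
- arm.read_state(): the state, without advancing time (a new reading comes with each control period).
- arm.camera(name): name is "side" or "top" or "wrist"; returns (picture, depth): 420x560x3 uint8, red, green, blue; 420x560 float32, m along the optical axis (not along the pixel's ray), 0 where there is no reading.
- arm.get_calibration(name): a dict with "mtx" (3x3 intrinsics, pixels), "world_from_camera" (4x4, takes a point from camera to world coordinates); the wrist camera has in their place "T_tool_cam" (4x4, takes a point from camera to tool coordinates, whose origin is the TCP and whose axes are the flange's). Camera axes: x right, y up, looking along -z (the intrinsics and any distortion apply to the point x, -y, -z); pixel columns grow to the right and rows downward; lengths in m; the calibration is good to about 2 mm. A picture is of the moment at which its call begins: read the wrist's pose just before it. get_calibration takes no time and is no camera call.
- arm.close_job(): hands the job in; it is judged then, once.
The state is a dict: "clock": time; "joint_positions": joint angles; "qvel": joint speeds; "joint_torque": joint torques, N m; "eef_pos": TCP position; "eef_rot": TCP orientation; "contact_force": force on the tool from outside, world axes, zero at the start; "moment": the same for the moment, N m; "width": finger opening in m; "grip_force": force on a finger pad.
Only numpy, scipy, OpenCV 4.12 (cv2) and the standard library are available. Lean on these libraries where they do the work, as an engineer would, in place of code of your own. Each camera call takes 0.05 s, during which the arm holds its last target. There are 200 camera calls.

## Working session

There is one attempt and no reset: what is moved stays moved. The work goes in short steps, Python scripts to look and compute and a tool call to move; the robot and the scene stay as the last step left them, time stands still between calls to the robot, and variables do not carry over. Pictures are saved under pics/ and viewed, at most 10 in all, crops included, and the job is handed in when it is done.

Besides the shell and the picture viewer there is one more tool, called by a JSON object that holds its "api" and its "payload". move_arm: Moves the arm, as the interface text tells. Its arguments: {"type":"object","properties":{"commands":{"type":"array","items":{"type":"array","items":{"type":"number"}}},"force":{"type":"number"}},"required":["commands"]}

```bash
ls; mkdir -p pics
python3 - <<'E'
from rig import arm
import cv2,numpy as np
s=arm.read_state();print(s)
for n in("top","side"):
    p,d=arm.camera(n);cv2.imwrite(f"pics/{n}0.png",p[:,:,::-1]);np.savez(f"{n}0.npz",p=p,d=d)
    print(n,arm.get_calibration(n))
print(arm.get_calibration("wrist"))
E
```

```text
pics
{'clock': 0.0, 'joint_positions': array([ 1.074476  ,  0.41794109, -0.01028563,  1.61415337,  0.004676  ,
        1.11072267, -0.05300628]), 'qvel': array([ 0.00019815,  0.00076849, -0.0004365 , -0.00039481,  0.00012393,
       -0.00039189,  0.00132551]), 'joint_torque': array([ 1.39197611e-03, -8.64444208e+01,  6.79762289e-01, -4.34904063e+01,
        1.93506276e-02,  7.19502612e-03, -1.22219035e-07]), 'eef_pos': array([ 0.27439015, -0.56114402,  0.21488963]), 'eef_rot': array([-3.05959596e+00, -7.07991103e-01,  5.40742039e-04]), 'contact_force': array([-0.57132977, -0.6634134 ,  0.44701674]), 'moment': array([-0.0085671 ,  0.00013486,  0.01625357]), 'grip_force': 0.0, 'width': 0.08553875268523706}
top {'mtx': array([[461.57808174,   0.        , 278.46158879],
       [  0.        , 461.57808174, 206.68637232],
       [  0.        ,   0.        ,   1.        ]]), 'world_from_camera': array([[-0.00942249,  0.99656975, -0.08221887,  0.40585413],
       [-0.99977166, -0.0109659 , -0.01834061,  0.03453061],
       [-0.0191793 ,  0.08202728,  0.99644552,  1.10665125],
       [ 0.    
[... 301 characters left out ...]
    [-0.07755851, -0.49634663,  0.86465293,  0.73277664],
       [-0.01827959,  0.86782747,  0.49652929,  0.50210792],
       [ 0.        ,  0.        ,  0.        ,  1.        ]])}
{'mtx': array([[310.18401947,   0.        , 277.57807516],
       [  0.        , 310.18401947, 207.66528799],
       [  0.        ,   0.        ,   1.        ]]), 'T_tool_cam': array([[ 9.43934854e-04,  9.51139153e-01,  3.08761105e-01,
         7.92641686e-02],
       [ 9.99999539e-01, -8.44199597e-04, -4.56609098e-04,
         4.63294680e-04],
       [-1.73642790e-04,  3.08761394e-01, -9.51139512e-01,
        -1.58021350e-01],
       [ 0.00000000e+00,  0.00000000e+00,  0.00000000e+00,
         1.00000000e+00]])}
```

View pics/top0.png

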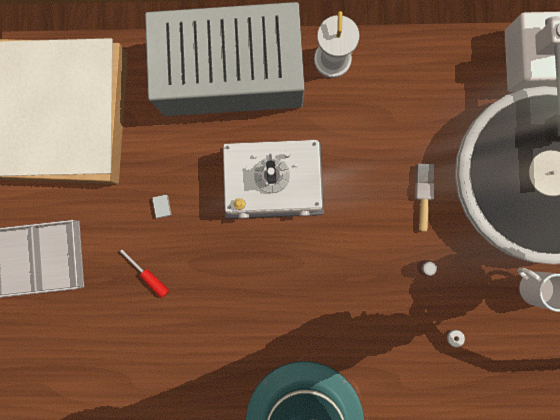

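View pics/side0.png

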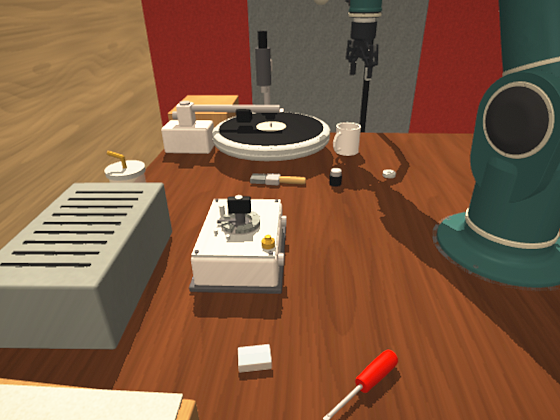

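The top view shows the gearbox deck with corners at about (222,143), (320,140), (322,210) and (224,215), the knob at (271,172) and the weight at (240,203). Next I'll measure the deck and crop in closer.

```bash
cat > h.py <<'E'
from rig import arm
import cv2,numpy as np
from scipy.spatial.transform import Rotation as R
def pose(s):
    T=np.eye(4);T[:3,:3]=R.from_rotvec(s["eef_rot"]).as_matrix();T[:3,3]=s["eef_pos"];return T
def wfc(n,s=None):
    c=arm.get_calibration(n)
    return c["mtx"],(c["world_from_camera"] if n!="wrist" else pose(s)@c["T_tool_cam"])
def ray(K,T,uv,z):
    uv=np.atleast_2d(uv).astype(float)
    d=np.c_[(uv[:,0]-K[0,2])/K[0,0],-(uv[:,1]-K[1,2])/K[1,1],-np.ones(len(uv))]@T[:3,:3].T
    return T[:3,3]+d*((z-T[2,3])/d[:,2])[:,None]
def cloud(K,T,d):
    v,u=np.indices(d.shape)
    P=np.stack([(u-K[0,2])/K[0,0]*d,-(v-K[1,2])/K[1,1]*d,-d],-1)
    return P@T[:3,:3].T+T[:3,3]
def proj(K,T,P):
    q=(np.atleast_2d(P)-T[:3,3])@T[:3,:3]
    return np.c_[K[0,0]*q[:,0]/-q[:,2]+K[0,2],K[1,1]*-q[:,1]/-q[:,2]+K[1,2]]
E
python3 - <<'E'
from h import *
z=np.load("top0.npz");K,T=wfc("top");C=cloud(K,T,z["d"])
sub=np.zeros(z["d"].shape,np.uint8);sub[125:230,205:340]=1
m=((abs(C[...,2]-.08)<.012)&(sub>0)).astype(np.uint8)
m=cv2.morphologyEx(m,cv2.MORPH_OPEN,np.ones((3,3)))
print("deck z",np.median(C[m>0][:,2]))
P=C[m>0][:,:2].astype(np.float32)
r=cv2.minAreaRect(P*1000);print(r)
v,u=np.nonzero(m);Q=ray(K,T,np.c_[u,v],.08)[:,:2]
print(cv2.minAreaRect((Q*1000).astype(np.float32)))
cr=cv2.resize(z["p"][130:225,210:335],None,fx=6,fy=6,interpolation=cv2.INTER_CUBIC);cv2.imwrite("pics/crop0.png",cr[:,:,::-1])
k=(z["p"].max(2)<50)&(sub>0)&(C[...,2]>.11);v,u=np.nonzero(k)
print(u.mean(),v.mean(),np.median(C[k],0),C[k].max(0),C[k].min(0))
E
```

```text
deck z 0.08045823529737706
((561.5232543945312, 67.7059326171875), (159.011474609375, 218.6781463623047), 1.848967432975769)
((559.9658203125, 67.39344787597656), (157.1993865966797, 216.47760009765625), 1.7380748987197876)
270.48 170.04 [0.57170888 0.06582292 0.14109994] [0.58238226 0.07592972 1.10665125] [0.40585413 0.03453061 0.1291532 ]
```

View pics/crop0.png

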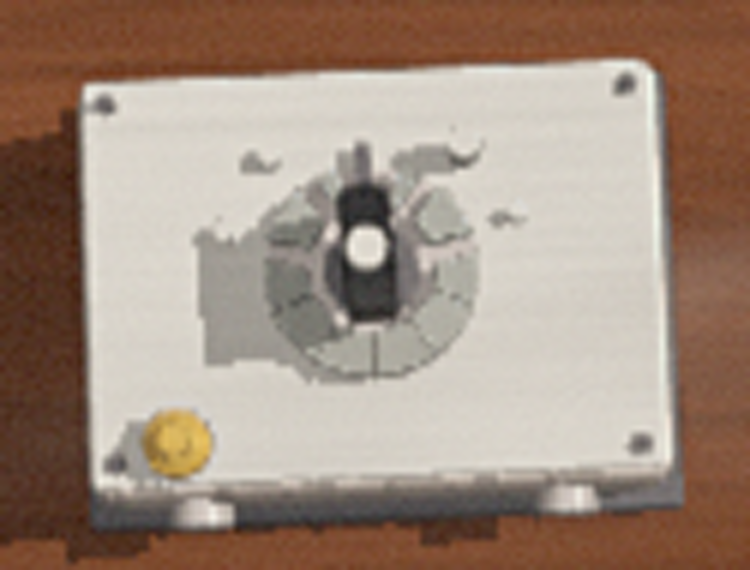

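The crop puts the gearbox centre at about (0.561, 0.067) with yaw 1.8°. The arm points up in the image, towards world +x. The tall peg is probably the upper-right one, near (470,150), which has the longest shadow. I'll move in for a wrist view.

{"api": "move_arm", "payload": {"commands": [[0,0,0.42,50.5,-45.1,-3.5,1],[0,0,0.42,50.5,-45.1,-3.5,1],[0,0,0.42,50.5,-45.1,-3.5,1],[0,0,0.42,50.5,-45.1,-3.5,1],[0,0,0.42,50.5,-45.1,-3.5,1],[0,0,0.42,50.5,-45.1,-3.5,1],[0,0,0.42,50.5,-45.1,-3.5,1],[0,0,0.42,50.5,-45.1,-3.5,1],[0,0,0.42,50.5,-45.1,-3.5,1],[0,0,0.42,50.5,-45.1,-3.5,1]]}}

```text
clock: 1.35
eef_pos: [0.509, 0.0148, 0.2477]
eef_rot: [3.141, 0.054, 0.0]
contact_force: [0.8, -1.1, -0.4]
width: 0.0852
grip_force: 0.0
```

{"api": "move_arm", "payload": {"commands": [[0,0,0,2,-5,0,1],[0,0,0,2,-5,0,1],[0,0,0,2,-5,0,1]]}}

```text
clock: 1.72
eef_pos: [0.5267, 0.0631, 0.2472]
eef_rot: [3.141, 0.055, -0.001]
contact_force: [0.1, -0.2, -0.0]
width: 0.0857
grip_force: 0.0
```

Run:
```python
from h import *
s=arm.read_state();print(s["eef_pos"],s["eef_rot"],s["qvel"].round(3))
p,d=arm.camera("wrist");np.savez("w1.npz",p=p,d=d,T=pose(s));cv2.imwrite("pics/w1.png",p[:,:,::-1])
```

```text
[0.52666331 0.06310943 0.2471595 ] [ 3.14086474e+00  5.45180783e-02 -1.44835738e-03] [ 0.019 -0.01   0.011  0.006  0.    -0.001  0.002]
```

View pics/w1.png

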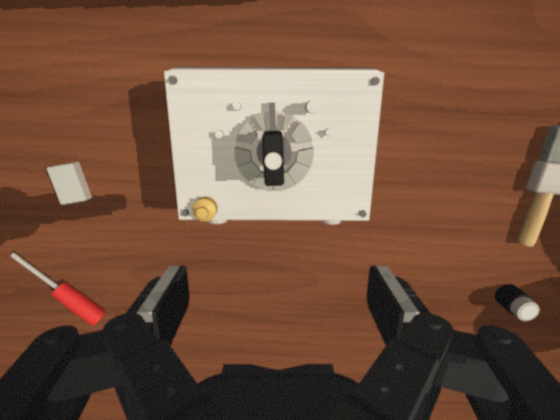

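The wrist view shows the knob at (273,158) and the arm tip at (269,103). Pegs stand at (236,106), (220,133), (310,105) and (327,131), with (310,105) the likely tall one. I'll zoom in and use depth for the peg heights.

Run:
```python
from h import *
z=np.load("w1.npz");K=arm.get_calibration("wrist")["mtx"];T=z["T"]@arm.get_calibration("wrist")["T_tool_cam"]
C=cloud(K,T,z["d"]);m=((abs(C[...,2]-.08)<.012)).astype(np.uint8);m[230:]=0
m=cv2.morphologyEx(m,cv2.MORPH_OPEN,np.ones((3,3)));P=C[m>0]
print("z",np.median(P[:,2]),cv2.minAreaRect((P[:,:2]*1000).astype(np.float32)))
h=C[...,2]-np.median(P[:,2])
for u,v in((236,106),(220,133),(310,105),(327,131)):
    w=np.s_[v-7:v+8,u-9:u+10];k=h[w]>.004
    print((u,v),h[w].max().round(4),C[w][h[w]>max(.004,h[w].max()-.005)].mean(0).round(4))
w=np.s_[90:195,205:345]
cr=cv2.resize(z["p"][w],None,fx=5.5,fy=5.5,interpolation=cv2.INTER_CUBIC);cv2.imwrite("pics/w1c.png",cr[:,:,::-1])
```

```text
z 0.0796622244579599 ((563.9418334960938, 68.1968765258789), (155.34043884277344, 212.4442901611328), 1.7758675813674927)
(236, 106) 0.3254 [0.6062 0.0655 0.4051]
(220, 133) 0.3254 [0.6062 0.0655 0.4051]
(310, 105) 0.0255 [0.6078 0.0335 0.1034]
(327, 131) 0.3254 [0.6062 0.0655 0.4051]
```

View pics/w1c.png

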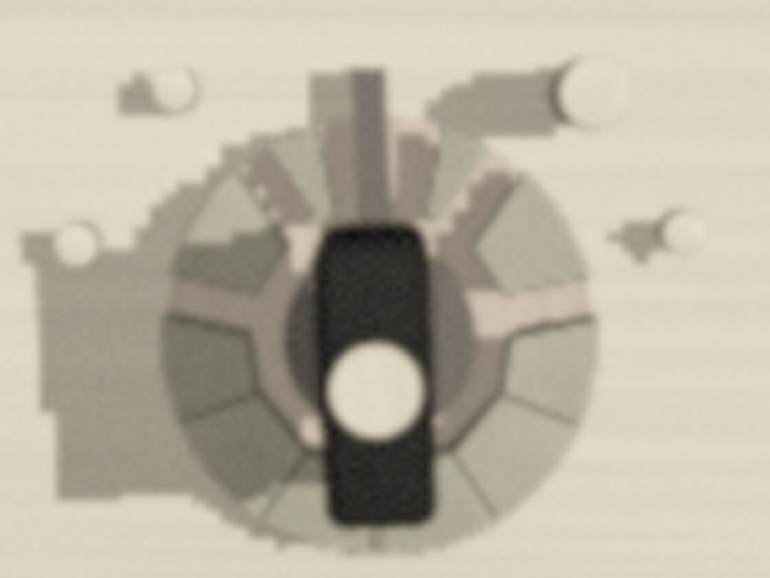

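The crop confirms the tall peg, with its top at crop (590,92). Its notch shows on the collar with crown edges near (487,157)/(520,183) at the outer rim and (450,215)/(475,243) at the inner one.

Run:
```python
from h import *
z=np.load("w1.npz");K=arm.get_calibration("wrist")["mtx"];T=z["T"]@arm.get_calibration("wrist")["T_tool_cam"]
f=lambda pts,h: ray(K,T,np.array(pts)/5.5+[205,90],h)[:,:2]
rim=f([[163,330],[597,330],[372,551],[250,517],[500,517],[570,240],[185,240],[590,390],[170,390]],.092)
A=np.c_[2*rim,np.ones(len(rim))];x=np.linalg.lstsq(A,(rim**2).sum(1),rcond=None)[0]
c=x[:2];print("collar c",c,"r",np.sqrt(x[2]+c@c),np.linalg.norm(rim-c,axis=1).round(4))
m=((z["p"].min(2)>150)).astype(np.uint8);m[225:]=0
n,l,st,_=cv2.connectedComponentsWithStats(m);i=1+np.argmax(st[1:,4]);v,u=np.nonzero(l==i)
b=cv2.minAreaRect((ray(K,T,np.c_[u,v],.08)[:,:2]*1000).astype(np.float32));print("deck",b)
an=lambda p:np.degrees(np.arctan2(*(p-c)[::-1])).round(1)
pt=f([[592,92]],.104)[0];print("peg",pt,np.linalg.norm(pt-c),an(pt))
for e in f([[487,157],[520,183],[450,215],[475,243],[503,170]],.092):print(e.round(4),np.linalg.norm(e-c).round(4),an(e))
bar=f([[370,232],[380,520]],.141);print("knob ends",bar,bar.mean(0))
t=f([[368,72]],.09);print("armtip",t,an(t[0]),np.linalg.norm(t-c))
```

```text
collar c [0.5620383  0.06754191] r 0.03944783077914286 [0.0394 0.0398 0.0387 0.0403 0.0393 0.0391 0.0394 0.0397 0.0393]
deck ((561.6260375976562, 67.82171630859375), (158.1862335205078, 211.69908142089844), 1.730752944946289)
peg [0.60733642 0.03305885] 0.05692979777443371 -37.3
[0.5958 0.0495] 0.0383 -28.1
[0.5916 0.0434] 0.0382 -39.2
[0.5857 0.0556] 0.0265 -26.8
[0.581  0.0509] 0.0252 -41.3
[0.5937 0.0466] 0.038 -33.5
knob ends [[0.58595967 0.06910178]
 [0.54142817 0.06615913]] [0.56369392 0.06763046]
armtip [[0.60931333 0.0709681 ]] 4.1 0.047399021710567674
```

{"api": "move_arm", "payload": {"commands": [[0,0,-0.033,3.5,-0.3,0,1],[0,0,-0.033,3.5,-0.3,4,1],[0,0,-0.033,3.5,-0.3,8,1],[0,0,-0.033,3.5,-0.3,10,1],[0,0,-0.033,3.5,-0.3,10,1],[0,0,-0.033,3.5,-0.3,10,1]]}}

```text
clock: 2.52
eef_pos: [0.5623, 0.0672, 0.1487]
eef_rot: [3.14, 0.105, 0.002]
contact_force: [0.5, -0.8, -0.6]
width: 0.0855
grip_force: 0.0
```

Run:
```python
from h import *
s=arm.read_state();print(s["eef_pos"],s["eef_rot"])
p,d=arm.camera("wrist");np.savez("w2.npz",p=p,d=d,T=pose(s));cv2.imwrite("pics/w2.png",p[:,:,::-1])
```

```text
[0.56229388 0.06720884 0.14865037] [3.13976655e+00 1.04902386e-01 1.94010080e-03]
```

View pics/w2.png

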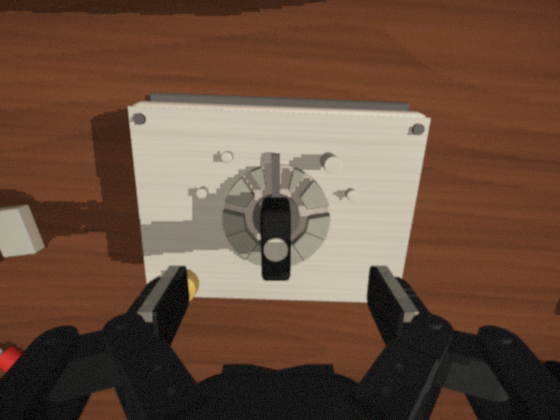

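The wrist view shows the knob centred between the fingers at column 276, with the arm straight up the image. The weight at (193,287) is clear of the left finger. Next I descend and grip.

{"api": "move_arm", "payload": {"commands": [[0,0,0,0,-0.04,1.5,1],[0,0,0,0,-0.04,2.7,1],[0,0,0,0,-0.04,2.7,0.4],[0,0,0,0,-0.04,2.7,0.1],[0,0,0,0,-0.04,2.7,0.1],[0,0,0,0,-0.04,2.7,0.1],[0,0,0,0,-0.04,2.7,0.1],[0,0,0,0,-0.04,2.7,0.1]], "force": 30}}

```text
clock: 3.58
eef_pos: [0.562, 0.0684, 0.1209]
eef_rot: [-3.14, -0.107, -0.001]
contact_force: [-0.7, 1.6, 6.2]
width: 0.0166
grip_force: 31.5
```

{"api": "move_arm", "payload": {"commands": [[0,0,0,0,0,-0.3,0],[0,0,0,0,0,-0.6,0],[0,0,0,0,0,-0.9,0],[0,0,0,0,0,-1.2,0],[0,0,0,0,0,-1.4,0],[0,0,0,0,0,-1.4,0],[0,0,0,0,0,-1.4,0]], "force": 40}}

```text
clock: 4.45
eef_pos: [0.5619, 0.0683, 0.1348]
eef_rot: [-3.14, -0.107, -0.001]
contact_force: [-0.2, 1.6, 1.9]
width: 0.016
grip_force: 40.3
```

Run:
```python
from h import *
s=arm.read_state()
p,d=arm.camera("wrist");K,T=wfc("wrist",s);C=cloud(K,T,d);h=C[...,2]
k=(abs(C[...,0]-.610+.006)<.006)&(abs(C[...,1]-.0708)<.006)&(h>.085)&(h<.13);print("arm top z",np.median(h[k]),k.sum(),C[k].mean(0))
z=np.load("w2.npz");T2=z["T"]@arm.get_calibration("wrist")["T_tool_cam"];C=cloud(K,T2,z["d"]);h=C[...,2]
k=(abs(C[...,0]-.610+.006)<.006)&(abs(C[...,1]-.0708)<.006)&(h>.085)&(h<.13);print("before",np.median(h[k]),k.sum())
```

```text
arm top z 0.10333295707317855 192 [0.60407858 0.07134848 0.10332169]
before 0.08967904214746933 149
```

{"api": "move_arm", "payload": {"commands": [[0,0,0.1,0,0,0,0],[0,0,0.2,0,0,0,0],[0,0,0.3,0,0,0,0],[0,0,0.4,0,0,0,0],[0,0,0.5,0,0,0,0],[0,0,0.6,0,0,0,0],[0,0,0.655,0,0,0,0],[0,0,0.655,0,0,0,0],[0,0,0.655,0,0,0,0]]}}

```text
clock: 5.62
eef_pos: [0.5619, 0.0684, 0.1347]
eef_rot: [-3.008, 0.907, -0.0]
contact_force: [0.8, 3.4, 2.2]
width: 0.0162
grip_force: 40.4
```

Run:
```python
from h import *
s=arm.read_state();print(s["eef_pos"],s["eef_rot"],s["contact_force"],s["moment"])
p,d=arm.camera("wrist");np.savez("w3.npz",p=p,d=d,T=pose(s))
cv2.imwrite("pics/w3.png",cv2.resize(p[90:290,180:400],None,fx=3,fy=3,interpolation=cv2.INTER_CUBIC)[:,:,::-1])
```

```text
[0.56187432 0.068367   0.13469592] [-3.00756105e+00  9.06894525e-01 -2.49517778e-04] [0.77478061 3.36798681 2.20017211] [ 0.79075976 -0.13519821 -0.03133927]
```

View pics/w3.png

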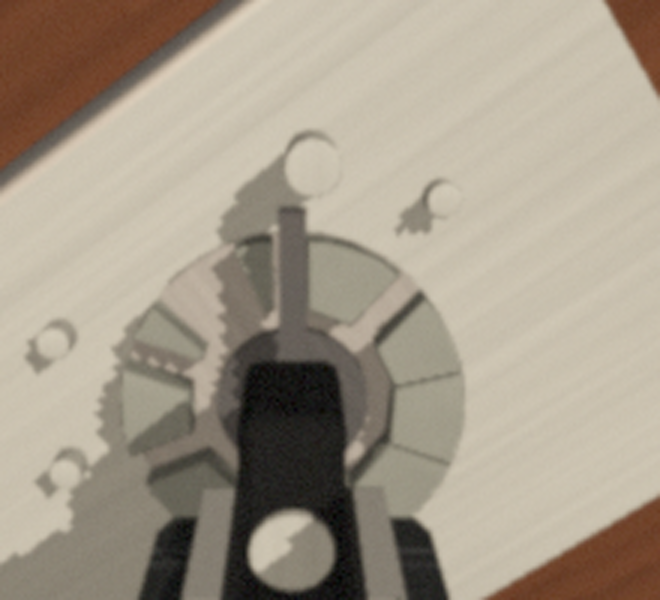

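The arm, at crop column 292, lies nearly over the notch. The left notch edge is near column 272 and the right near 308. A quick intensity profile will give finer centring.

Run:
```python
from h import *
p=np.load("w3.npz")["p"].mean(2).astype(int)
print("col",list(range(266,288)))
for v in range(164,200,3):print(v,p[v,266:288])
```

```text
col [266, 267, 268, 269, 270, 271, 272, 273, 274, 275, 276, 277, 278, 279, 280, 281, 282, 283, 284, 285, 286, 287]
164 [132 134 134 133 139 140 128 107 100  98  99  98 100 100  97 121 167 189
 191 190 189 187]
167 [117 112 115 132 146 150 137 112  98  98 100  99  99  98  98 110 136 150
 157 156 155 160]
170 [ 70  73  72  72  95 131 134 113 100  99  99  99  98  99 100  93  94 110
 113 111 113 113]
173 [ 95  96  94 101 109 133 130 111 100  97  97  98  96  97  97  96 102 135
 152 152 151 152]
176 [ 96  95  95  96 113 133 131 109  99  98  96  96  98  99  99  95 106 134
 148 150 150 151]
179 [ 95  94  95  97 106 120 128 110  99  97  98  96  96  99  98  96 103 132
 146 152 149 150]
182 [ 97  97  96  99 104 125 129 108  97  97  97  97  96  98  97  97 106 132
 149 150 152 150]
185 [ 96  93  96  96 101 121 133 116  99  96  95  96  96  98  95  95 104 133
 146 151 151 150]
188 [ 98  97  92  97 107 126 137 117  93  98  97  97  97  96  97  96 105 133
 148 147 150 152]
191 [109 101  97  95 100 121 135 116  99  96  97  94  95  96  94  97 109 130
 145 150 149 149]
194 [119 111 107 117 148 157 150 117 102  95  97  96  95  97  93  97 104 110
 111 112 119 126]
197 [125 148 161 167 170 165 148 117 100  95  95  96  97  94  97  97 106 113
 113 115 113 114]
```

Notch centre is at column 276.4 and arm centre at 276.9, about 0.5° off. I'll trim by −0.007 rad and lower just to the notch entry.

{"api": "move_arm", "payload": {"commands": [[0,0,-0.007,0,0,0.1,0],[0,0,-0.007,0,0,0.25,0],[0,0,-0.007,0,0,0.4,0],[0,0,-0.007,0,0,0.48,0],[0,0,-0.007,0,0,0.53,0],[0,0,-0.007,0,0,0.57,0],[0,0,-0.007,0,0,0.57,0]]}}

```text
clock: 6.55
eef_pos: [0.5618, 0.0683, 0.1288]
eef_rot: [-3.01, 0.899, 0.0]
contact_force: [2.1, 5.3, 1.5]
width: 0.0164
grip_force: 40.3
```

{"api": "move_arm", "payload": {"commands": [[0,0,0,0,0,0.05,0],[0,0,0,0,0,0.1,0],[0,0,0,0,0,0.15,0],[0,0,0,0,0,0.15,0]]}}

```text
clock: 7.05
eef_pos: [0.5617, 0.0682, 0.1273]
eef_rot: [-3.01, 0.899, 0.0]
contact_force: [1.5, 5.0, 1.5]
width: 0.0163
grip_force: 40.3
```

```bash
cat > armz.py <<'E'
from h import *
s=arm.read_state();p,d=arm.camera("wrist");K,T=wfc("wrist",s);C=cloud(K,T,d)
X=pose(s)[:3,0];q=C[...,:2]-[.562,.0676]
a=q@X[:2];b=q@np.array([-X[1],X[0]])
k=(a>.041)&(a<.046)&(abs(b)<.0018)&(C[...,2]>.07)&(C[...,2]<.12)
print("arm z",np.median(C[k][:,2]),k.sum(),s["eef_pos"],s["contact_force"],s["moment"])
E
python3 armz.py
```

```text
arm z 0.09576083510304795 48 [0.56174912 0.06821264 0.12728602] [1.5006574  5.01140224 1.53827071] [ 1.14657107 -0.45637821  0.00249375]
```

The arm is in the notch at a pull of about 6 mm, with no resistance. I'll keep lowering.

{"api": "move_arm", "payload": {"commands": [[0,0,0,0,0,0.08,0],[0,0,0,0,0,0.16,0],[0,0,0,0,0,0.24,0],[0,0,0,0,0,0.32,0],[0,0,0,0,0,0.4,0],[0,0,0,0,0,0.46,0],[0,0,0,0,0,0.5,0],[0,0,0,0,0,0.5,0]]}}

```text
clock: 8.1
eef_pos: [0.5617, 0.0682, 0.1222]
eef_rot: [-3.01, 0.899, 0.0]
contact_force: [1.5, 4.2, 0.5]
width: 0.0163
grip_force: 40.3
```

{"api": "move_arm", "payload": {"commands": [[0,0,0,0,0,0.04,0],[0,0,0,0,0,0.08,0],[0,0,0,0,0,0.11,0],[0,0,0,0,0,0.13,0],[0,0,0,0,0,0.13,0],[0,0,0,0,0,0.13,0]]}}

```text
clock: 8.85
eef_pos: [0.5618, 0.0682, 0.121]
eef_rot: [-3.01, 0.899, 0.0]
contact_force: [1.7, 4.5, 1.8]
width: 0.0161
grip_force: 40.4
```

```bash
python3 armz.py
```

```text
arm z 0.08939227664175983 47 [0.56180075 0.06820305 0.12103636] [1.69587666 4.46619076 1.78378085] [ 1.06707888 -0.36754199 -0.03869518]
```

{"api": "move_arm", "payload": {"commands": [[0,0,0,0,0,0.02,0],[0,0,0,0,0,0.04,0],[0,0,0,0,0,0.04,0]]}}

```text
clock: 9.28
eef_pos: [0.5619, 0.0682, 0.1209]
eef_rot: [-3.01, 0.899, -0.001]
contact_force: [-1.3, 4.8, 7.0]
width: 0.0162
grip_force: 41.0
```

The z force rose to 7 N, so the knob is on its home stop. I'll release and rise.

{"api": "move_arm", "payload": {"commands": [[0,0,0,0,0,0,0.6],[0,0,0,0,0,0,1],[0,0,0,0,0,0,1],[0,0,0,0,0,0,1],[0,0,0,0,0,0,1],[0,0,0,0,0,-2,1],[0,0,0,0,0,-6,1],[0,0,0,0,0,-10,1],[0,0,0,0,0,-10,1],[0,0,0,0,0,-10,1]]}}

```text
clock: 10.52
eef_pos: [0.5615, 0.0681, 0.2202]
eef_rot: [3.01, -0.899, -0.001]
contact_force: [-0.1, 0.4, -0.5]
width: 0.0856
grip_force: 0.0
```

```bash
python3 armz.py
python3 - <<'E'
from h import *
p,d=arm.camera("wrist");cv2.imwrite("pics/w4.png",cv2.resize(p[60:260,160:400],None,fx=3,fy=3)[:,:,::-1])
E
```

```text
arm z 0.08961777124471676 24 [0.56151172 0.06810672 0.22015206] [-0.12415219  0.3503272  -0.5026771 ] [ 0.00353514 -0.02505038  0.01587301]
```

View pics/w4.png

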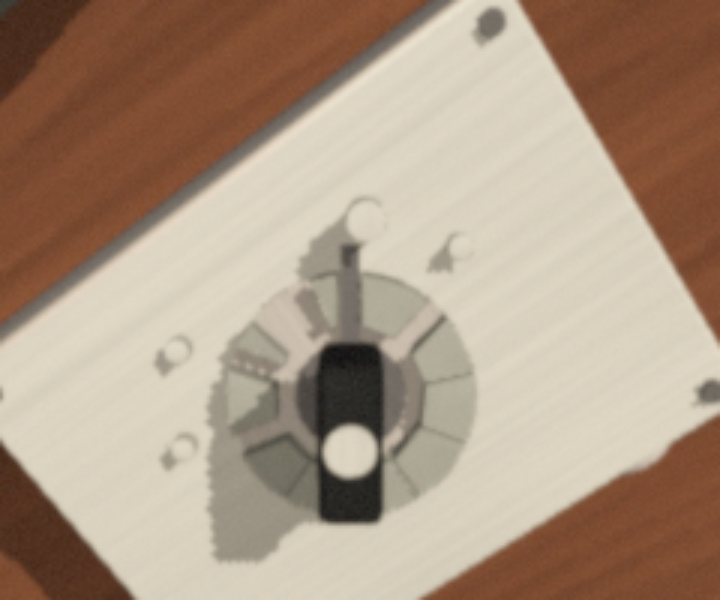

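The arm, tip at (349,250), sits down in the notch beside the tall peg at (365,220). It is at home height (0.0896 m) and the gripper is clear.

```bash
python3 -c "
from rig import arm
print(arm.close_job())"
```

```text
the job is handed in; nothing more can be done
None
```

I moved the selector to the notch at the tall peg, pushed it fully home and let go of the knob. The job is handed in at about 10.6 s, and the rig returned no verdict.

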